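# Count the gold ring blanks into the tray's trough

## Robot

A 7-joint arm with a two-finger parallel gripper is mounted at the origin on a cart in front of the work surface, level with it; the furniture and walls round the work are solid. World frame = base frame: x ahead of the robot, y to its left, z up, the work surface at z = 0. Lengths are in m, angles in rad, forces in N, time in s.
With the tool pointing down it reaches from about 0.4 to 0.875 m from the base axis. Payload 6.5 kg.
Tool frame: the origin (TCP) lies at the very end of the fingers, on their centre line; the grasp point (between the pads) lies manip.tcp_to_grasp behind it (manip.tcp_to_grasp is the distance from the TCP to the grasp point, in m); z points along the fingers, x is the direction in which the jaws open and shut, and the axes are right-handed (so a half turn about z gives the same grasp; the last joint's range is limited). The gripper opens to 85 mm and grips with 20 to 120 N. Pads are 22 mm wide; open, the fingers measure 114 mm over their backs; the gripper's body (76 mm by 85 mm) begins 54 mm behind the grasp point. The pads swing forward as they close: fully open they stand 13 mm farther back than shut.
Start: joints at [-1.281, 0.536, -0.004, 1.538, 0.003, 1.067, -0.071], TCP at [0.226, 0.609, 0.231] pointing down, gripper open.
Joint ranges: [-2.7, 2.7], [-0.37, 2.16], [-1.27, 1.26], [0.24, 2.4], [-1.31, 4.45], [0.19, 1.91], [-2.76, 2.76]. Speed limits (rad/s): [2.39, 2.39, 3.14, 3.14, 3.14, 3.14, 3.14].

## Interface

Orientations are given as a 3x3 rotation matrix whose columns are the frame's x, y, z axes.
In Python, from bench import manip gives the robot as it stands. The module is installed in compiled form; this text tells all that it offers. Calls block until the motion is done:
- manip.move_pose(position, orientation): joint-space move of the TCP to a pose.
- manip.servo_line(position, max_speed=0.15, rotation=None): straight line of the TCP; rotation=None keeps the orientation; max_speed is the mean speed in m/s.
- manip.move_joints(angles): joint-space move.
- manip.grip(opening, f_grip=None): finger opening in m; f_grip is the grip in N (None keeps the last); returns when the fingers have stopped.
- manip.dwell(seconds).
- manip.solve_ik(position, orientation): joint angles nearest the present ones, or None.
- manip.read_state(): the state.
- manip.read_camera(name): name is "scene" or "top" or "wrist"; returns the picture (384x512x3 uint8, red, green, blue); there is no depth.
- manip.camera_info(name): a dict with "fx", "fy", "cx", "cy" (pixels), "extrinsics" (4x4, takes a point from camera to world coordinates). Camera axes: x right, y up, looking along -z (the intrinsics and any distortion apply to the point x, -y, -z); pixel columns grow to the right and rows downward; lengths in m; the calibration is good to about 2 mm. A picture is of the moment at which its call begins: read the wrist's pose just before it. camera_info takes no time and is no camera call; for the wrist camera it gives the pose at the moment of the call.
A pose or a line that the arm cannot do raises manip.PlanningError and nothing moves.
- manip.job_done(): hands the job in, once; it reports no verdict.
The state is a dict: "t": time; "q": joint angles; "joint_vel": joint speeds; "tau": joint torques, N m; "ee_pos": TCP position; "eef_rot": TCP orientation; "wrist_force": force on the tool from outside, world axes, zero at the start; "moment": the same for the moment, N m; "width": finger opening in m.
Only numpy, scipy, OpenCV 4.12 (cv2) and the standard library are available. Lean on these libraries where they do the work, as an engineer would, in place of code of your own. Each camera call takes 0.05 s, during which the arm holds its last target. There are 200 camera calls.

## Task

One silver ring blank has got in among three gold ones on the black counting tray. With the fingertips, sweep the three gold blanks across the tray into the trough along its hinged side, without picking any up, and leave the silver one lying where it is. Then push the trough's hinged metal flap over and press it fully shut, so that the gold stays in when the tray is tipped out.

Things in the scene. Friction and masses are not known exactly. Their poses are not given: they have to be found in the camera images.
- tray: black plastic counting tray, 210 x 260 mm, fixed. Origin: centre of its underside, on the bench; z up, x from the trough over the platform to the far wall, y along the trough. Inner walls: x = -95 and +105, y = -125 and +125 mm, 5 mm thick, 30 mm high (front wall 22 mm); left end of the trough and far end of the right wall are lower pour lips
- platform (a point): middle of the platform's level top, 20 mm above the bench (tray x = +25 mm). It runs from tray x = -50 mm (edge of the trough) to +105 mm, y = -125 to +125 mm. The four blanks start at tray x = -20 to +40 mm, their centres at least 38 mm apart in y and 38 mm or more from the side walls
- trough (a point): middle of the trough's floor, 12 mm above the bench (tray x = -80 mm). The trough is 45 mm wide, from tray x = -95 to -50 mm, 250 mm long: a ramp falls 8 mm from the platform's edge over the first 17 mm, the rest is flat. Polished plastic: friction about 0.3
- flap_hinge (a point): middle of the flap's hinge line, along tray y at tray x = -97 mm, 25.5 mm above the bench
- flap (a joint): aluminium flap, 52 x 242 x 3 mm, a 44 mm wide tab in its middle reaches 61 mm from the hinge line. 0: shut and level, top 27 mm above the bench, edge over the platform; grows as it swings up and outward, away from the platform; 1.57 upright; starts at 1.75 to 2.15, stop 2.3 rad. Stiff hinge, stays where it is left; 1 N at 20 mm from the hinge moves it
- flap_edge (a point): middle of the flap's free edge, 52 mm from the hinge line (moves with the flap)
- gold_a_mid (a point): point at the centre (half-way up) of a yellow gold finger-ring blank, a plain band 21 to 22 mm across and 7 mm high, 12 g, that lies flat on the tray's platform at the start, loose
- gold_b_mid (a point): point at the centre (half-way up) of a yellow gold finger-ring blank, a plain band 21 to 22 mm across and 5 mm high, 12 g, that lies flat on the tray's platform at the start, loose
- gold_c_mid (a point): point at the centre (half-way up) of a yellow gold finger-ring blank, a plain band 21 to 22 mm across and 6 mm high, 12 g, that lies flat on the tray's platform at the start, loose
- silver_mid (a point): point at the centre (half-way up) of a silver (bright grey-white) finger-ring blank, a plain band 21 to 22 mm across and 6 mm high, 12 g, that lies flat on the tray's platform at the start, loose; it stays where it is
- stock_cup: clear orange cup full of ring blanks, 84 mm across, 50 mm high, standing to the right of the tray; origin at the centre of its underside; to be left alone
- fine_tweezers: steel tweezers, 127 mm long (along their y), 17 mm wide, 7 mm high, lying to the left of the tray; origin at the centre of the underside; to be left alone

How it is judged:
On the way, in this order (a step that is already met when the one before it is completed fails the run):
1. all three gold blanks lie in the trough, the flap still open (height (world z) of each of gold_a_mid, gold_b_mid, gold_c_mid below 0.021 m and x of gold_a_mid in the frame of tray between -0.095 and -0.05 m and y of gold_a_mid in the frame of tray between -0.125 and 0.125 m and x of gold_b_mid in the frame of tray between -0.095 and -0.05 m and y of gold_b_mid in the frame of tray between -0.125 and 0.125 m and x of gold_c_mid in the frame of tray between -0.095 and -0.05 m and y of gold_c_mid in the frame of tray between -0.125 and 0.125 m and value of joint flap above 0.8 rad), for 0.2 s.
2. the flap is shut over them (height (world z) of each of gold_a_mid, gold_b_mid, gold_c_mid below 0.021 m and x of gold_a_mid in the frame of tray between -0.095 and -0.05 m and y of gold_a_mid in the frame of tray between -0.125 and 0.125 m and x of gold_b_mid in the frame of tray between -0.095 and -0.05 m and y of gold_b_mid in the frame of tray between -0.125 and 0.125 m and x of gold_c_mid in the frame of tray between -0.095 and -0.05 m and y of gold_c_mid in the frame of tray between -0.125 and 0.125 m and value of joint flap below 0.06 rad), for 0.2 s.
At the end, for the whole second after the job is handed in: the centres of all three gold blanks are within the trough's outline and below 21 mm above the bench (sunk below where they lay on the platform), the flap is within 0.06 rad of shut, and the silver blank lies flat on the platform within 15 mm of where it was (all of step 2 and height (world z) of silver_mid between 0.019 and 0.027 m and distance of silver_mid from where it was at the start of the episode below 0.015 m); the robot touches nothing.
It fails at once if a gold blank was lifted more than 15 mm off the platform (height (world z) of any of gold_a_mid, gold_b_mid, gold_c_mid above 0.039 m).
It fails at once if the silver blank was moved more than 15 mm (distance of silver_mid from where it was at the start of the episode above 0.015 m).
It fails at once if the cup of blanks or the tweezers were moved more than 15 mm (distance of any of stock_cup, fine_tweezers from where it was at the start of the episode above 0.015 m).
It also fails if it takes over 59 s, if anything falls off the work surface, if the arm or the gripper's body presses on something with over 40 N, if the wrist force passes 120 N, or if a joint passes its speed limit or range.

## Working session

There is one attempt and no reset: what is moved stays moved. The work goes in short steps, each a Python script; the robot and the scene stay as the last script left them, time stands still between calls to the robot, and variables do not carry over. Pictures are saved under pics/ and viewed, about 8 in all and at most 12, crops included, and the job is handed in when it is done.

```bash
mkdir -p pics; python3 - <<'E'
from bench import manip
import cv2,numpy as np
for n in("top","scene"):
    i=manip.read_camera(n); cv2.imwrite(f"pics/{n}0.png",i[:,:,::-1]); c=manip.camera_info(n)
    print(n,{k:np.round(v,3).tolist() if not isinstance(v,str) else v for k,v in c.items()})
print(manip.read_state()['t'],manip.tcp_to_grasp)
a=cv2.imread("pics/top0.png");b=cv2.imread("pics/scene0.png")
cv2.imwrite("pics/both0.png",cv2.resize(np.vstack([a,b]),(800,1200))[:0+1200] if 0 else np.hstack([cv2.resize(a,(400,300)),cv2.resize(b,(400,300))]))
E
```

```text
top {'fx': 435.284, 'fy': 435.284, 'cx': 250.977, 'cy': 193.324, 'extrinsics': [[0.003, 0.991, -0.137, 0.342], [-1.0, 0.006, 0.024, 0.279], [0.025, 0.137, 0.99, 0.946], [0.0, 0.0, 0.0, 1.0]]}
scene {'fx': 432.88, 'fy': 432.88, 'cx': 261.511, 'cy': 195.26, 'extrinsics': [[-0.632, 0.299, -0.715, -0.184], [-0.775, -0.263, 0.575, 0.776], [-0.016, 0.917, 0.398, 0.405], [0.0, 0.0, 0.0, 1.0]]}
0.1 0.0187
```

View pics/top0.png

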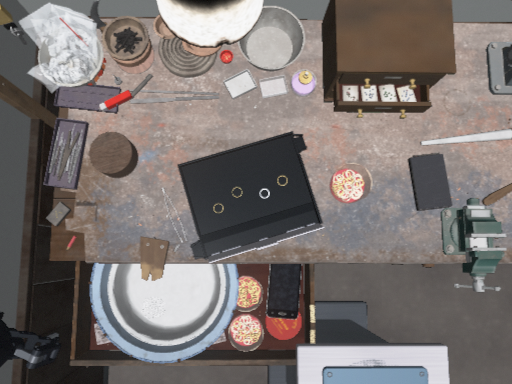

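View pics/scene0.png

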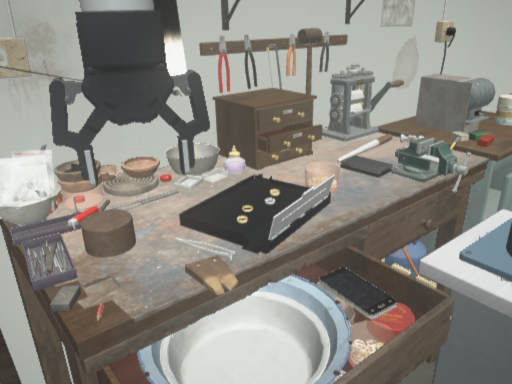

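Both views show the tray at mid-bench with its trough on the robot's side. In the top view there are golds at about (218,208), (237,192) and (282,181), and silver at (264,193). I'll measure these next.

```bash
cat > h.py <<'E'
from bench import manip
import cv2,numpy as np
def ray(n,px,z,c=None):
    c=c or manip.camera_info(n);E=np.array(c['extrinsics'])
    d=E[:3,:3]@[(px[0]-c['cx'])/c['fx'],-(px[1]-c['cy'])/c['fy'],-1];o=E[:3,3]
    return o+d*(z-o[2])/d[2]
def proj(n,P,c=None):
    c=c or manip.camera_info(n);E=np.array(c['extrinsics'])
    p=E[:3,:3].T@(np.asarray(P)-E[:3,3]);return np.array([c['cx']-c['fx']*p[0]/p[2],c['cy']+c['fy']*p[1]/p[2]])
def blobs(img,lo,hi,amin,roi=None):
    m=cv2.inRange(cv2.cvtColor(img,cv2.COLOR_RGB2HSV),lo,hi)
    if roi is not None: m=m&roi
    m=cv2.morphologyEx(m,cv2.MORPH_CLOSE,np.ones((3,3)))
    cs,_=cv2.findContours(m,cv2.RETR_EXTERNAL,cv2.CHAIN_APPROX_NONE)
    return [(cv2.minEnclosingCircle(c)[0],cv2.contourArea(c)) for c in cs if cv2.contourArea(c)>amin]
E
python3 - <<'E'
from h import *
i=cv2.imread("pics/top0.png")[:,:,::-1].copy()
roi=np.zeros(i.shape[:2],np.uint8);cv2.fillPoly(roi,[np.array([[190,168],[292,140],[312,205],[205,235]])],255)
for nm,lo,hi in(("gold",(15,80,90),(40,255,255)),("silver",(0,0,120),(179,50,255))):
    for p,a in blobs(i,lo,hi,15,roi): print(nm,np.round(p,1),a,np.round(ray("top",p,.024),4))
cv2.imwrite("pics/crop0.png",cv2.resize(i[125:265,170:330,::-1],None,fx=5,fy=4.2857*1.0,interpolation=cv2.INTER_CUBIC) if 0 else cv2.convertScaleAbs(cv2.resize(i[125:265,172:330,::-1],None,fx=4.2,fy=4.2,interpolation=cv2.INTER_CUBIC),alpha=2))
E
```

```text
silver [264. 193.] 78.0 [0.4709 0.2288 0.024 ]
```

View pics/crop0.png

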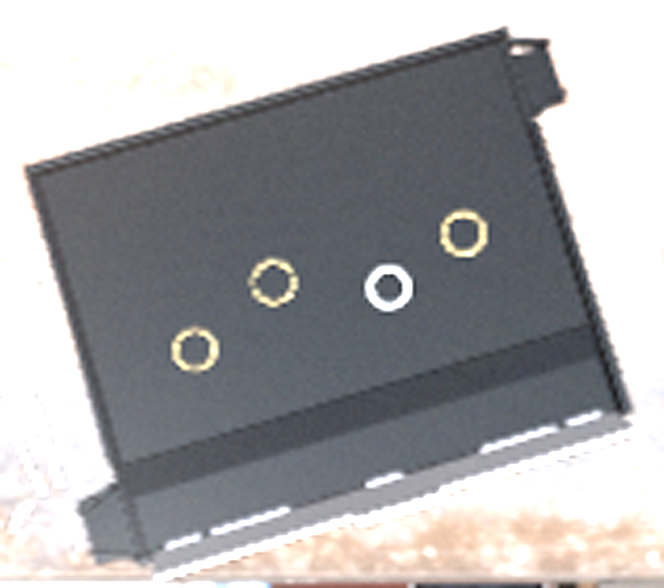

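The enlarged view is clear: three golds at crop (195,349), (273,282) and (464,233), silver at (389,288), and the platform edge from (125,462) to (590,325). The flap is open on the near side. Next I fit the tray pose.

```bash
cat >> h.py <<'E'
def tops(i,roi):
    m=cv2.morphologyEx((((i.max(2)>75)*255).astype(np.uint8))&roi,cv2.MORPH_CLOSE,np.ones((3,3)))
    out=[]
    for c in cv2.findContours(m,cv2.RETR_EXTERNAL,cv2.CHAIN_APPROX_NONE)[0]:
        if cv2.contourArea(c)<15: continue
        p=cv2.minEnclosingCircle(c)[0]; mm=np.zeros_like(m);cv2.drawContours(mm,[c],-1,255,2)
        px=i[(mm>0)&(i.max(2)>75)].astype(int); out.append((p,cv2.contourArea(c),float(np.mean(px[:,0]-px[:,2]))))
    return out
E
python3 - <<'E'
from h import *
i=cv2.imread("pics/top0.png")[:,:,::-1].copy()
u=lambda x,y:(x/4.2+172-.4,y/4.2+125-.4)
# (crop px, tray xyz)
S=[((28,170),(.110,.130,.030)),((505,32),(.110,-.130,.030)),((125,462),(-.05,.125,.020)),((590,325),(-.05,-.125,.020)),((130,490),(-.067,.125,.012)),((592,356),(-.067,-.125,.012)),((632,408),(-.1,-.130,.022))]
W=np.array([ray("top",u(*p),t[2])[:2] for p,t in S]);T=np.array([t[:2] for p,t in S])
a,b=T-T.mean(0),W-W.mean(0)
th=np.arctan2((a[:,0]*b[:,1]-a[:,1]*b[:,0]).sum(),(a*b).sum())
R=np.array([[np.cos(th),-np.sin(th)],[np.sin(th),np.cos(th)]]);o=W.mean(0)-R@T.mean(0)
print("tray",o,th);print(np.round((W-o)@R-T,4))
roi=np.zeros(i.shape[:2],np.uint8);cv2.fillPoly(roi,[np.array([[190,172],[288,144],[305,198],[205,228]])],255)
for p,ar,s in tops(i,roi):
    w=ray("top",p,.024); print(np.round(p,1),ar,round(s),"world",w.round(4),"tray",((w[:2]-o)@R).round(4))
# second view of blanks in scene
j=manip.read_camera("scene");print("expect scene",)
r2=np.zeros_like(roi);cv2.fillPoly(r2,[np.array([[215,215],[265,183],[300,198],[265,228],[240,235]])],255)
for p,ar,s in tops(j,r2):
    w=ray("scene",p,.024); print("sc",np.round(p,1),ar,round(s),((w[:2]-o)@R).round(4))
cR=lambda s:np.array([[s*-np.sin(th),0,0],[s*np.cos(th),0,0],[0,0,-1]]).astype(float)
for s in(1,-1):
    M=np.zeros((3,3));M[:2,0]=s*R[:,1];M[2,2]=-1;M[:,1]=np.cross(M[:,2],M[:,0])
    for t in((.05,.08,.06),(-.06,-.06,.0215),(-.15,0,.06),(-.15,.05,.06),(-.15,.05,.12)):
        q=manip.solve_ik([*(o+R@t[:2]),t[2]],M);print(s,t,None if q is None else np.round(q,2))
c=manip.camera_info("top"); print("flap tip test", [proj("top",[*(o+R@np.array([-.097+.052*np.cos(f),.121])),.0255+.052*np.sin(f)]).round(1) for f in(1.75,1.95,2.15)], "seen",u(155,577))
E
```

```text
tray [0.46487909 0.25879804] 0.29678494081540996
[[-0.0037 -0.0021]
 [-0.0036  0.0029]
 [ 0.0006 -0.0028]
 [-0.0008  0.0008]
 [ 0.0038 -0.0008]
 [ 0.0012  0.0032]
 [ 0.0026 -0.0013]]
[218.  207.8] 79.5 30 world [0.4387 0.3266 0.024 ] tray [-0.0052  0.0725]
[264.3 192.9] 84.0 -8 world [0.4711 0.2282 0.024 ] tray [-0.003  -0.0311]
[236.5 191.5] 86.5 25 world [0.4738 0.2876 0.024 ] tray [0.017  0.0249]
[282. 180.] 83.5 37 world [0.4994 0.19   0.024 ] tray [ 0.0129 -0.0759]
expect scene
sc [244.3 213.7] 147.5 42 [0.0025 0.0534]
sc [285.5 210.5] 96.5 0 [-0.0603 -0.0036]
sc [272.5 196.5] 146.0 19 [ 0.0006 -0.0498]
1 (0.05, 0.08, 0.06) [-0.63  0.68 -0.09  1.77  0.08  0.69  1.1 ]
1 (-0.06, -0.06, 0.0215) [-0.47  0.6  -0.04  2.13  0.05  0.41  1.31]
1 (-0.15, 0, 0.06) [-0.65  0.43 -0.06  2.31  0.07  0.4   1.1 ]
1 (-0.15, 0.05, 0.06) [-0.75  0.45 -0.08  2.27  0.09  0.43  0.97]
1 (-0.15, 0.05, 0.12) [-0.76  0.32 -0.07  2.24  0.04  0.58  1.01]
-1 (0.05, 0.08, 0.06) [-1.05  0.74  0.49  1.8  -0.5   0.73 -1.56]
-1 (-0.06, -0.06, 0.0215) [-0.8   0.63  0.36  2.15 -0.51  0.44 -1.31]
-1 (-0.15, 0, 0.06) [-1.07  0.47  0.43  2.33 -0.48  0.42 -1.51]
-1 (-0.15, 0.05, 0.06) [-1.18  0.49  0.44  2.29 -0.48  0.45 -1.63]
-1 (-0.15, 0.05, 0.12) [-1.29  0.35  0.55  2.27 -0.33  0.59 -1.76]
flap tip test [array([207.4, 260.9]), array([208.9, 265.8]), array([210.3, 270.2])] seen (208.5047619047619, 261.98095238095243)
```

```bash
cat >> h.py <<'E'
o=np.array([0.46488,0.25880]);th=0.29678
R=np.array([[np.cos(th),-np.sin(th)],[np.sin(th),np.cos(th)]])
M=np.zeros((3,3));M[:2,0]=R[:,1];M[2,2]=-1;M[:,1]=np.cross(M[:,2],M[:,0])
P=lambda x,y,z:[*(o+R@[x,y]),z]
def st(l=""):
    s=manip.read_state();t=R.T@(np.array(s['ee_pos'][:2])-o);print(l,round(s['t'],2),"tray",t.round(4),round(s['ee_pos'][2],4),"F",np.round(s['wrist_force'],1),"w",round(s['width'],3))
    return s
E
python3 - <<'E'
from h import *
manip.grip(0.0)
manip.move_pose(P(.027,.0725,.08),M);st()
manip.servo_line(P(.027,.0725,.022),.15);st("down")
manip.servo_line(P(-.062,.0725,.022),.1);st("swept")
cv2.imwrite("pics/scA.png",manip.read_camera("scene")[150:280,170:370,::-1].repeat(4,0).repeat(4,1))
manip.servo_line(P(-.055,.0725,.08),.2)
manip.servo_line(P(.047,.0249,.08),.3);st("next")
i=manip.read_camera("top");cv2.imwrite("pics/topA.png",cv2.convertScaleAbs(cv2.resize(i[125:265,172:330,::-1],None,fx=4.2,fy=4.2,interpolation=cv2.INTER_CUBIC),alpha=2))
E
```

```text
2.38 tray [0.0271 0.0741] 0.0804 F [ 0.3 -0.1  0.2] w -0.0
down 2.92 tray [0.0269 0.0734] 0.0218 F [ 0.   0.4 -0.4] w -0.0
swept 3.96 tray [-0.0611  0.0726] 0.0222 F [0.1 0.2 0.5] w 0.0
next 4.97 tray [0.0464 0.024 ] 0.0785 F [-1.7  0.4 -0.2] w -0.0
```

View pics/scA.png

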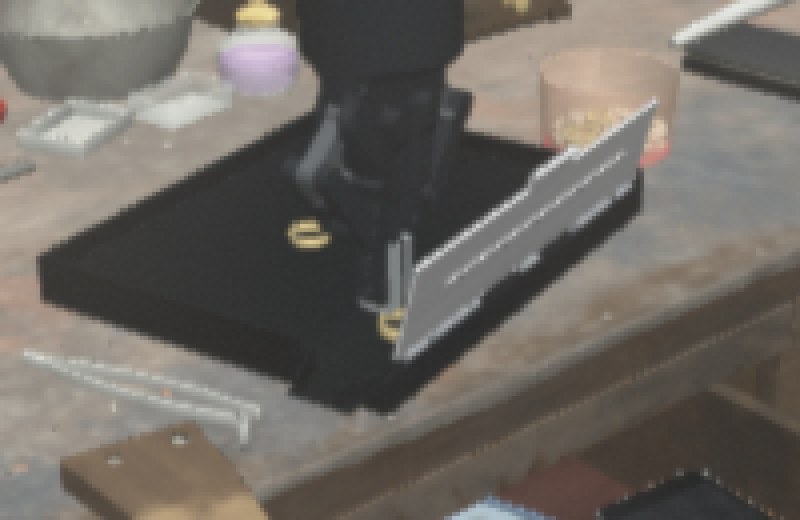

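View pics/topA.png

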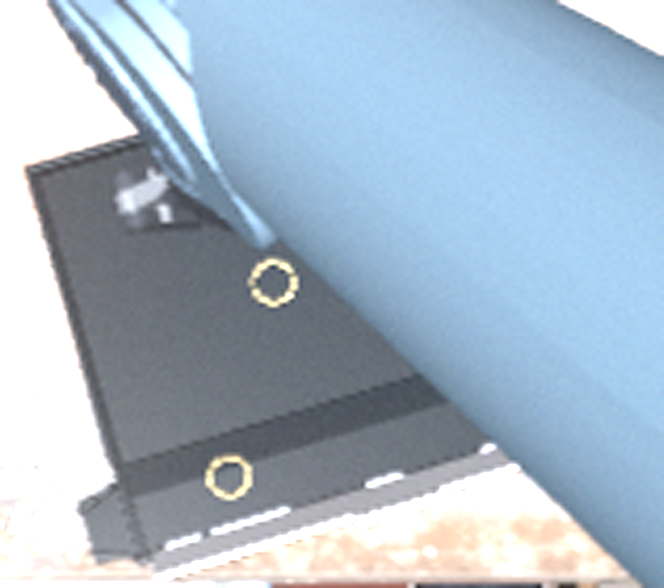

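The first gold now lies in the trough at crop (229,477), with the next one still at (273,282). I'll sweep the other two the same way.

```bash
python3 - <<'E'
from h import *
for x,y in((.017,.0249),(.0129,-.0759)):
    manip.servo_line(P(x+.032,y,.08),.3)
    manip.servo_line(P(x+.032,y,.022),.15);st("down")
    manip.servo_line(P(-.062,y,.022),.1);st("swept")
    manip.servo_line(P(-.055,y,.09),.2)
manip.servo_line(P(-.03,.0,.20),.3)
manip.move_pose(P(-.16,.10,.22),M);st()
cv2.imwrite("pics/scB.png",manip.read_camera("scene")[150:280,170:370,::-1].repeat(4,0).repeat(4,1))
i=manip.read_camera("top");cv2.imwrite("pics/topB.png",cv2.convertScaleAbs(cv2.resize(i[125:265,172:330,::-1],None,fx=4.2,fy=4.2,interpolation=cv2.INTER_CUBIC),alpha=2))
roi=np.zeros(i.shape[:2],np.uint8);cv2.fillPoly(roi,[np.array([[190,172],[288,144],[312,210],[212,245]])],255)
for p,ar,s in tops(i,roi):
    w=ray("top",p,.017); print(np.round(p,1),ar,round(s),"tray",((w[:2]-o)@R).round(4))
E
```

```text
down 5.81 tray [0.0487 0.0251] 0.0217 F [ 0.6  0.  -0.1] w -0.0
swept 7.07 tray [-0.0612  0.025 ] 0.0221 F [-0.8  0.  -0.5] w -0.0
down 8.72 tray [ 0.044  -0.0747] 0.0216 F [ 0.1  0.2 -0. ] w -0.0
swept 9.93 tray [-0.0611 -0.0758] 0.0221 F [0.2 0.3 0.5] w 0.0
 11.72 tray [-0.1601  0.0988] 0.2191 F [-0.1 -0.6 -0.2] w -0.0
[226. 238.] 16.0 30 tray [-0.0712  0.0745]
[241.7 230. ] 81.5 30 tray [-0.0646  0.0378]
[264.3 192.9] 85.0 -8 tray [-0.0022 -0.0317]
```

View pics/topB.png

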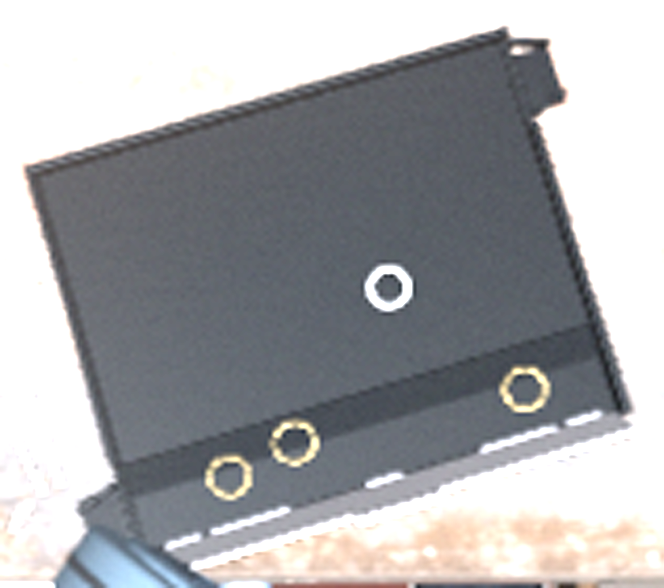

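All three golds are in the trough, at crop (229,477), (295,442) and (525,389). Silver hasn't moved from (389,288). Next I close the flap on an arc from outside.

```bash
python3 - <<'E'
from h import *
manip.move_pose(P(-.155,0,.13),M);st()
manip.servo_line(P(-.155,0,.062),.15);st("outside")
r,h=.040,.008
for f in np.linspace(2.1,0.0,9):
    manip.servo_line(P(-.097+r*np.cos(f)-h-.0015*np.sin(f),0,.0255+r*np.sin(f)+.0015*np.cos(f)),.1);s=st(f"{f:.2f}")
z=.0265
while z>.022 and manip.read_state()['wrist_force'][2]<18:
    manip.servo_line(P(-.065,0,z),.02);z-=.0008;st("press")
manip.dwell(.3)
manip.servo_line(P(-.065,0,.15),.2)
manip.move_pose(P(-.16,.12,.25),M);st("off")
i=manip.read_camera("top");j=manip.read_camera("scene")
a=cv2.convertScaleAbs(cv2.resize(i[125:265,172:330,::-1],None,fx=2.8,fy=2.8,interpolation=cv2.INTER_CUBIC),alpha=1.5)
b=cv2.resize(j[150:280,170:340,::-1],(350,a.shape[0]*1),interpolation=cv2.INTER_CUBIC)
cv2.imwrite("pics/C.png",np.hstack([a,b]))
E
```

```text
12.43 tray [-0.1544 -0.0004] 0.1299 F [-0.1 -0.1  1. ] w -0.0
outside 13.03 tray [-0.1542  0.0009] 0.0626 F [ 0.3 -0.2  1.2] w -0.0
2.10 13.46 tray [-1.263e-01  1.000e-04] 0.0597 F [-0.1 -1.  -1. ] w -0.0
1.84 13.72 tray [-1.168e-01  1.000e-04] 0.064 F [-0.6 -0.3 -0.1] w -0.001
1.58 13.97 tray [-1.066e-01  1.000e-04] 0.0655 F [-0.6 -0.   0.6] w 0.0
1.31 14.23 tray [-0.0962  0.    ] 0.0644 F [ 0.  -0.1 -0.3] w 0.0
1.05 14.49 tray [-0.0865 -0.    ] 0.0608 F [-1.  -0.8 -0.5] w 0.0
0.79 14.75 tray [-0.078 -0.   ] 0.0548 F [0.3 0.2 0.6] w -0.0
0.52 15.01 tray [-0.0715 -0.0001] 0.0467 F [1.  0.3 0.2] w 0.0
0.26 15.27 tray [-0.0672 -0.0001] 0.0372 F [-0.5  0.2  0.4] w -0.0
0.00 15.53 tray [-0.0649  0.0001] 0.0271 F [-0.  -0.7 -0.2] w -0.0
press 15.78 tray [-0.065  0.   ] 0.027 F [-1.1 -1.2  7.1] w -0.0
press 16.02 tray [-0.065   0.0001] 0.0269 F [-2.9 -2.5 17.8] w 0.0
press 16.27 tray [-0.065   0.0001] 0.0267 F [-5.1 -3.5 30.1] w -0.0
off 18.11 tray [-0.1597  0.1187] 0.2488 F [ 0.3 -1.1  0.6] w -0.0
```

View pics/C.png

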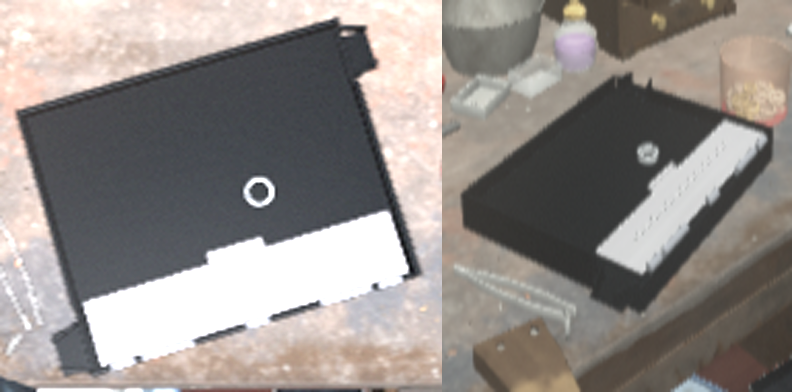

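The flap lies level and shut over the trough, and the silver sits at (259,191), the same place as before. The press met a firm stop at z = 0.027 m, which is the height of the shut flap.

```bash
python3 -c "
from h import *
manip.job_done()"
```

```text
the job is handed in; nothing more can be done
```

I swept the three gold blanks into the trough with the closed fingertips, then pushed the flap over and pressed it shut with about 30 N. The job is handed in, at about 18 s of the 59 s allowed; no verdict is reported.

- **Gold blanks:** before the flap closed, the top view showed all three inside the trough. Blob detection found only one cleanly (tray x about -65 mm). A second was found only in part (about -71 mm), and the third I saw only by eye in the picture. I did not measure their heights.
- **Flap:** the fingertip met a firm stop at z of about 0.027 m, the stated height of the shut flap. The final top and scene pictures show it level over the trough.
- **Silver blank:** its top-view pixel position after the sweeps was the same as at the start, and it looks unmoved in the final picture. I did not measure it again after the flap was shut.
- **Disagreement:** the tray fit left 1–4 mm residuals at the corners, though it matched the platform's edge to within 1 mm in x. My scene-camera cross-check of the blanks did not agree with the top view and found only three of the four. I relied on the top view.
- **Left alone:** the cup and tweezers look undisturbed in the final picture, and the arm is raised clear of everything.

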